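# Present a well plate over the edge of the hand-over station, then press ready

## Robot

A 6-joint arm with a two-finger parallel gripper is mounted at the origin on a cart in front of the work surface, level with it; the furniture and walls round the work are solid. World frame = base frame: x ahead of the robot, y to its left, z up, the work surface at z = 0. Lengths are in m, angles in degrees, forces in N, time in s.
With the tool pointing down it reaches from about 0.275 to 1 m from the base axis. Payload 8.4 kg.
Tool frame: the origin (TCP) lies midway between the tips of the shut fingers; the grasp point (between the pads) lies 19 mm behind it; z points along the fingers, y is the line along which they close (so a half turn about z gives the same grasp; the last joint's range is limited). The gripper opens to 85 mm and grips with 20 to 120 N. Pads are 22 mm wide; open, the fingers measure 114 mm over their backs; the gripper's body (76 mm by 85 mm) begins 54 mm behind the grasp point. The pads swing forward as they close: fully open they stand 13 mm farther back than shut.
Start: joints at [-69.351, 20.225, 93.587, -0, 66.188, -0.138], TCP at [0.222, -0.584, 0.231] pointing down, gripper open.
Joint ranges: [-150.9, 150.9], [-52.94, 120.26], [3.33, 152.33], [-74.26, 254.26], [0, 154.13], [-172.89, 172.89]. Speed limits (degrees/s): [127.2, 127.2, 159.86, 180, 180, 180].

## Interface

Orientations are given as a 3x3 rotation matrix whose columns are the frame's x, y, z axes.
In Python, from station import monitor, capture, camera_info, workorder gives the robot as it stands.
- The arm moves only by the tool step_arm, never from a script. Its argument "plan" is a list that holds one entry, the list of rows, each a list of 5 numbers: the gripper command: -1 is shut, 1 is fully open, values between are in proportion, then the shift along the tool's x, y, z in units of 0.2 m (1.0 is 0.2 m), then the turn about the tool's z in units of 30 degrees (1.0 is 30 degrees). In form: [[[jaw, tx, ty, tz, spin], ...]]. A call has 1 to 5 rows; each row is the pose to reach, as a shift and turn from the pose commanded when the call began, along the tool's axes at that moment; what a row does not reach only later rows make up. A row lasts 1/10 s, in which the tool goes at most 50 mm and 8.59 degrees, less where a joint would pass 70% of its speed; a pose out of reach is approached as far as the arm can. A call with a number of a shift or a turn outside -1 to 1 is refused whole. A call with a gripper value outside its range is refused whole. The fingers move at their own pace and stop on an object; "force" is the grip in N (left out, the last holds). Time passes only in rows, so rows that repeat a pose let the fingers close. It gives the time, the measured TCP pose, the force, the opening and the grip force at its end, in the units of the state.
- monitor.sense(): the state, without advancing time (a new reading comes with each control period).
- capture(name): name is "scene" or "side" or "wrist"; returns (picture, depth): 480x640x3 uint8, red, green, blue; 480x640 float32, m along the optical axis (not along the pixel's ray), 0 where there is no reading.
- camera_info(name): a dict with "fx", "fy", "cx", "cy" (pixels), "R" (3x3) and "t" (3): a world point X has camera coordinates R X + t. Camera axes: x right, y down, z forward; pixel columns grow to the right and rows downward; lengths in m; the calibration is good to about 2 mm. A picture is of the moment at which its call begins: read the wrist's pose just before it. camera_info takes no time and is no camera call; for the wrist camera it gives the pose at the moment of the call.
- workorder.sign_off(): hands the job in; it is judged then, once.
The state is a dict: "clock": time; "joints": joint angles; "qd": joint speeds; "joint_torque": joint torques, N m; "position": TCP position; "tcp_rot": TCP orientation; "ft_force": force on the tool from outside, world axes, zero at the start; "wrist_torque": the same for the moment, N m; "finger_gap": opening from 0.0 (shut) to 1.0 (fully open); "grasp_force": force on a finger pad.
Only numpy, scipy, OpenCV 4.12 (cv2) and the standard library are available. Lean on these libraries where they do the work, as an engineer would, in place of code of your own. Each camera call takes 0.05 s, during which the arm holds its last target. There are 200 camera calls.

## Task

With your fingertips, push the clear well plate across the deck of the hand-over station toward the front edge (the one facing the robot) until its long front side overhangs that edge by 30 mm, level with the tips of the two red prongs, square to the edge and between the prongs. Then press the station's green ready button fully down and let go. Only push the plate, never lift it or let it tip, and leave everything else on the bench where it is.

Things in the scene. Friction and masses are not known exactly. Their poses are not given: they have to be found in the camera images.
- station: Fixed station, flat dark grey deck on a white box. Origin on the worktop; x points back from the front edge (away from the robot), y left, z up. Deck top at z = 60 mm, spans x -90 (front edge) to +110, y -105 to +105 mm, no walls. Two red prongs (9 mm wide, at y = -100 and +100 mm, tops 2 mm below the deck top) reach 30 mm past the front edge to x = -120 mm.
- plate: Clear 96-well plate, loose, a solid block 86 x 128 x 14 mm, about 0.1 kg, lying flat on the deck and somewhat turned. Origin at the centre of its underside, x across its short side (from front to back, away from the robot), y along its long side, z up. No part of it overhangs at the start.
- plate_front (a point): Middle of the plate's long front side (the one facing the robot), 7 mm above its underside, 43 mm from its centre in -x; axes as the plate's.
- plate_back (a point): Middle of the plate's long back side, 7 mm above its underside, 43 mm from its centre in +x; axes as the plate's.
- ready_button_top (a point): Centre of the top of the round green push button (32 mm diameter), pressed straight down. It sits on a white switch pod (66 x 64 mm, 30 mm high) at the left side of the station, pod centre at x 50, y 136 mm in the station's frame.
- ready_button (a joint): Travel of the green button in m: 0 up, 0.006 fully down; it springs back, and 5 N hold it fully down.
- tube: Bystander: loose clear tube with blue cap, 20 x 120 x 20 mm, lying on the worktop left of the station, in front of the switch pod. Origin at the centre of its underside, long along y.
- petri: Bystander: loose petri dish, 60 mm wide, 15 mm high, on the worktop right of the station. Origin at the centre of its underside.
- tip_box: Bystander: green box of pipette tips with clear lid, 90 x 122 x 86 mm, at the right. Origin at the centre of its underside.
- pipette: Bystander: pipette with yellow button, 42 x 224 x 31 mm, lying at the left. Origin at the centre of its underside.
- note_pad: Bystander: yellow note pad, 76 x 76 x 16 mm, at the right. Origin at the centre of its underside.
- tube_rack: Bystander: orange rack with small tubes, 62 x 200 x 47 mm, behind to the right of the station. Origin at the centre of its underside.
- marker: Bystander: white pen with blue cap, 18 x 138 x 18 mm, lying at the right. Origin at the centre of its underside.

How it is judged:
By the outcome, as a careful person would: the job done as asked, in the order asked, and still so for the second after the job is handed in, with the robot touching nothing.
It also fails if it takes over 48 s, if anything falls off the work surface, if the arm or the gripper's body presses on something with over 40 N, if the wrist force passes 120 N, or if a joint passes its speed limit or range.

## Working session

There is one attempt and no reset: what is moved stays moved. The work goes in short steps, Python scripts to look and compute and a tool call to move; the robot and the scene stay as the last step left them, time stands still between calls to the robot, and variables do not carry over. Pictures are saved under pics/ and viewed, at most 10 in all, crops included, and the job is handed in when it is done.

Besides the shell and the picture viewer there is one more tool, called after ">>>" as a command line: name --argument value ..., lists and objects as JSON in quotes. step_arm: Moves the arm, as the interface text tells. Its arguments: {"type":"object","properties":{"plan":{"type":"array"},"force":{"type":"number"}},"required":["plan"]}

```bash
mkdir -p pics; cat > h.py <<'E'
import numpy as np, cv2
from station import monitor, capture, camera_info, workorder
def shot(name,fn):
    ci=camera_info(name); im,d=capture(name)
    cv2.imwrite('pics/'+fn+'.png',im[:,:,::-1]); np.savez('pics/'+fn+'.npz',im=im,d=d,**{k:np.array(ci[k]) for k in ci})
    return im,d,ci
def cloud(d,ci):
    v,u=np.mgrid[:480,:640]
    c=np.stack([(u-ci['cx'])/ci['fx']*d,(v-ci['cy'])/ci['fy']*d,d],-1)
    return (c-np.array(ci['t']))@np.array(ci['R'])
E
python3 - <<'E'
from h import *
s=monitor.sense();print(s['clock'],s['position'],s['tcp_rot'])
for n in('scene','side'):
    im,d,ci=shot(n,n+'0'); print(n,-np.array(ci['R']).T@np.array(ci['t']),np.array(ci['R'])[2])
E
```

```text
0.0 [ 0.22160833 -0.58388619  0.23057569] [[ 9.34915268e-01  3.54870653e-01 -5.11009369e-04]
 [ 3.54871021e-01 -9.34914365e-01  1.29942379e-03]
 [-1.66226291e-05 -1.39619356e-03 -9.99999025e-01]]
scene [-0.32357196  0.67434305  1.09473206] [ 0.60859447 -0.41341478 -0.67727468]
side [ 0.31321112 -1.82437876  0.95052254] [ 0.12535553  0.89702946 -0.42382089]
```

View pics/scene0.png

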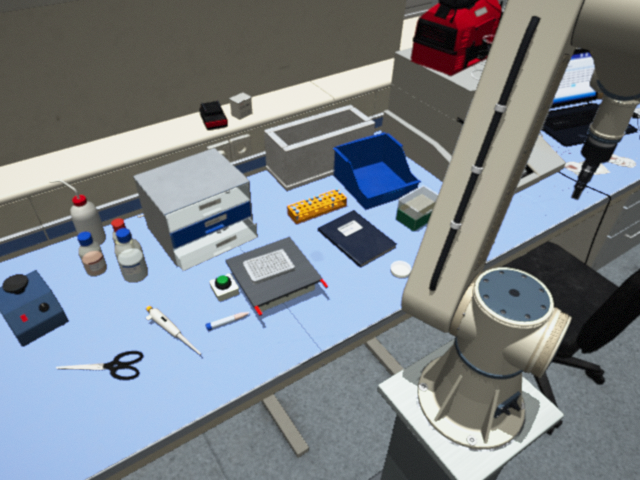

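View pics/side0.png

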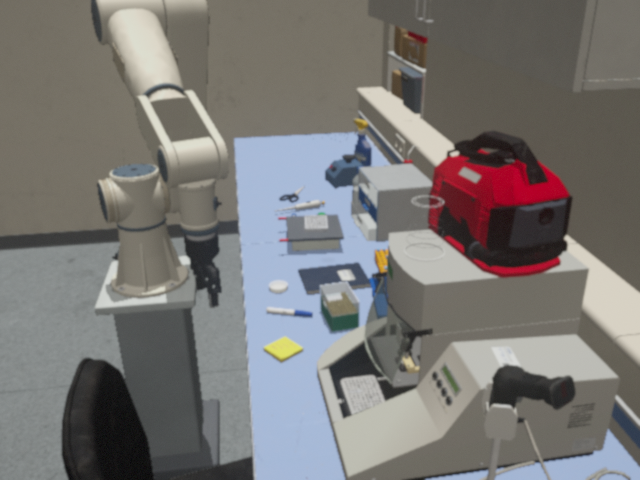

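Scene view: station deck centred near (278,272), plate at (270,263), green button (223,281), prong tips (258,311) and (324,284). Side view shows the station near (313,233).

```bash
python3 - <<'E'
from h import *
f=np.load('pics/scene0.npz');im=f['im'].astype(int);P=cloud(f['d'],f)
roi=np.zeros((480,640),bool);roi[225:320,205:335]=1
z=P[...,2]
def rect(m,n):
    p=P[m][:,:2]; r=cv2.minAreaRect((p*1000).astype(np.float32)); print(n,m.sum(),r,np.median(P[m],0),)
R,G,B=im[...,0],im[...,1],im[...,2]
red=roi&(R>150)&(G<90)&(B<90)
for s in (slice(205,290),slice(290,335)):
    m=np.zeros_like(roi);m[:,s]=1;m&=red;print('red',np.round(P[m],3)[:: max(1,m.sum()//8)])
rect(roi&(G>R+50)&(G>B+40),'btn'); 
rect(roi&(z>.05)&(z<.085)&(np.mgrid[:480,:640][1]>240)&(R<110),'deck')
m=roi&(z>.05)&(np.mgrid[:480,:640][1]>240)
print(np.histogram(z[m],np.arange(.05,.09,.002)))
w=roi&(z>.0695)&(np.mgrid[:480,:640][1]>238)
rect(w,'plate')
print(P[265,225],P[250,210])
for n,(u,v) in dict(btn=(223,280)).items(): print(n,P[v,u])
c=cv2.resize(f['im'][220:330,195:345,::-1],(750,550),interpolation=cv2.INTER_CUBIC);cv2.imwrite('pics/c0.png',c)
E
```

```text
red [[0.481 0.31  0.059]
 [0.477 0.31  0.057]
 [0.472 0.312 0.06 ]
 [0.474 0.314 0.056]
 [0.491 0.295 0.026]
 [0.46  0.31  0.062]
 [0.459 0.311 0.061]
 [0.459 0.313 0.058]
 [0.454 0.316 0.06 ]
 [0.452 0.315 0.058]]
red [[0.468 0.11  0.058]
 [0.465 0.112 0.058]
 [0.46  0.115 0.06 ]
 [0.461 0.108 0.056]
 [0.455 0.112 0.059]
 [0.451 0.115 0.061]
 [0.451 0.108 0.056]
 [0.45  0.112 0.055]
 [0.444 0.116 0.06 ]
 [0.442 0.111 0.058]
 [0.437 0.114 0.061]]
btn 76 ((158.91873168945312, 510.3141174316406), (28.591964721679688, 1018.8196411132812), 69.61637115478516) [0.61813157 0.34009275 0.05252657]
deck 2562 ((605.6744384765625, 203.69308471679688), (210.58767700195312, 325.2049560546875), 86.89329528808594) [0.52847074 0.19981297 0.06077126]
(array([ 35,  53,  97, 270, 686, 888, 558, 199,  50,  51, 124, 207, 313,
       209,  78,  11,   1,   0,   0]), array([0.05 , 0.052, 0.054, 0.056, 0.058, 0.06 , 0.062, 0.064, 0.066,
       0.068, 0.07 , 0.072, 0.074, 0.076, 0.078, 0.08 , 0.082, 0.084,
       0.086, 0.088]))
plate 997 ((199.52752685546875, 376.5612487792969), (137.4456329345703, 1195.9666748046875), 66.90460968017578) [0.57785123 0.21812801 0.07495575]
[0.71442284 0.28947    0.00100916] [0.75877219 0.31276729 0.03941745]
btn [0.61560667 0.33816185 0.05255667]
```

View pics/c0.png

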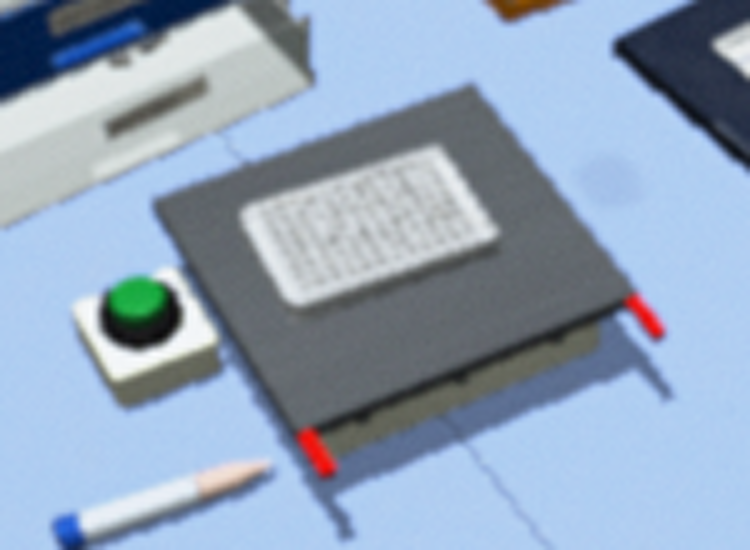

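The plate lies on the deck, turned slightly. The prong tips sit near (0.450,0.314) and (0.438,0.112), so station yaw is about -3.4°. I'll move above for a closer wrist look.

>>> step_arm --plan '[[[1, 0.7, -0.8, -0.2, 0], [1, 0.7, -0.8, -0.2, 0], [1, 0.7, -0.8, -0.2, 0], [1, 0.7, -0.8, -0.2, 0], [1, 0.7, -0.8, -0.2, 0]]]'

```text
clock: 0.6
position: [0.2966, -0.3816, 0.2718]
tcp_rot: [[0.934, 0.356, 0.0], [0.356, -0.934, 0.001], [0.001, -0.001, -1.0]]
ft_force: [0.7, 1.0, -0.1]
finger_gap: 0.997
grasp_force: 0.0
```

>>> step_arm --plan '[[[1, 0.7, -0.8, -0.2, 0], [1, 0.7, -0.8, -0.2, 0], [1, 0.7, -0.8, -0.2, 0], [1, 0.7, -0.8, -0.2, 0], [1, 0.7, -0.8, -0.2, 0]]]'

```text
clock: 1.1
position: [0.3711, -0.183, 0.3121]
tcp_rot: [[0.934, 0.357, 0.001], [0.357, -0.934, 0.0], [0.001, 0.0, -1.0]]
ft_force: [-0.4, -0.1, 0.4]
finger_gap: 0.996
grasp_force: 0.0
```

>>> step_arm --plan '[[[1, 0.7, -0.8, -0.2, 0], [1, 0.7, -0.8, -0.2, 0], [1, 0.7, -0.8, -0.2, 0], [1, 0.7, -0.8, -0.2, 0], [1, 0.7, -0.8, -0.2, 0]]]'

```text
clock: 1.6
position: [0.4457, 0.0168, 0.3521]
tcp_rot: [[0.934, 0.358, 0.002], [0.358, -0.934, 0.001], [0.002, -0.0, -1.0]]
ft_force: [0.3, -1.0, -0.6]
finger_gap: 1.003
grasp_force: 0.0
```

>>> step_arm --plan '[[[1, 0.5, -0.75, 0, 0.8], [1, 0.5, -0.75, 0, 0.8], [1, 0.5, -0.75, 0, 0.8], [1, 0.5, -0.75, 0, 0.8], [1, 0.5, -0.75, 0, 0.8]]]'

```text
clock: 2.1
position: [0.4854, 0.1937, 0.3506]
tcp_rot: [[0.999, -0.053, -0.0], [-0.053, -0.999, 0.001], [-0.0, -0.001, -1.0]]
ft_force: [0.3, -0.4, -0.0]
finger_gap: 1.001
grasp_force: 0.0
```

```bash
python3 - <<'E'
from h import *
s=monitor.sense();print(s['clock'],s['position'],s['tcp_rot'],s['ft_force'],s['finger_gap'])
im,d,ci=shot('wrist','w1');print(-np.array(ci['R']).T@np.array(ci['t']),np.array(ci['R']))
E
```

```text
2.1 [0.48537066 0.19365466 0.35058469] [[ 9.98587839e-01 -5.31253020e-02 -1.73824281e-04]
 [-5.31250075e-02 -9.98586887e-01  1.40082125e-03]
 [-2.47997699e-04 -1.38960865e-03 -9.99999004e-01]] [ 0.25935836 -0.43841261 -0.01447806] 1.001494245770695
[0.56436589 0.18941704 0.49313831] [[-0.05360772 -0.99856007 -0.00200093]
 [-0.95097247  0.05044154  0.30513442]
 [-0.30459412  0.01826039 -0.95230719]]
```

View pics/w1.png

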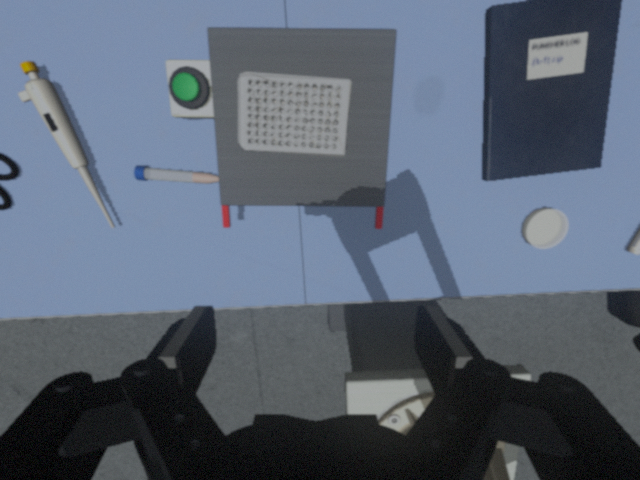

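Clear overhead view: deck corners about (209,28), (396,30), (386,206), (221,205); plate corners about (240,72), (351,78), (345,155), (239,148); button (187,87); prong tips (227,228), (379,228).

```bash
cat >> h.py <<'E'
def ray(ci,u,v,z):
    uv=np.stack([np.atleast_1d(u),np.atleast_1d(v)],-1).astype(float)
    r=np.c_[(uv[:,0]-ci['cx'])/ci['fx'],(uv[:,1]-ci['cy'])/ci['fy'],np.ones(len(uv))]@np.array(ci['R'])
    o=-np.array(ci['R']).T@np.array(ci['t']); return o+r*((z-o[2])/r[:,2])[:,None]
def fitrect(m,ci,z):
    m=cv2.morphologyEx(m.astype(np.uint8),cv2.MORPH_OPEN,np.ones((5,5)))
    m=cv2.morphologyEx(m,cv2.MORPH_CLOSE,np.ones((9,9)))
    c=max(cv2.findContours(m,cv2.RETR_EXTERNAL,cv2.CHAIN_APPROX_NONE)[0],key=cv2.contourArea)[:,0]
    return cv2.minAreaRect((ray(ci,c[:,0],c[:,1],z)[:,:2]*1000).astype(np.float32))
E
python3 - <<'E'
from h import *
f=np.load('pics/w1.npz');im=f['im'].astype(int);R,G,B=[im[...,i] for i in range(3)]
b=np.zeros((480,640),bool);b[20:215,195:405]=1
dk=b&(B-R<22)&(R>30)&~((G>R+25))&~(R>G+40)
pl=b.copy();pl[:60]=0;pl[170:]=0;pl[:,:228]=0;pl[:,365:]=0
print(R[100,225],B[100,225],im[73:76,290],im[60,290])
dm=dk.copy();dm[:,:207]=0
print('deck',fitrect(dm,f,.06));print('plate',fitrect(pl&(R>100),f,.074))
P=cloud(f['d'],f);z=P[...,2]
r=b|False;r[200:235,210:395]=1
red=r&(R>130)&(G<80)
for s in(slice(215,240),slice(370,390)):
    m=np.zeros_like(b);m[:,s]=1;v,u=np.nonzero(m&red);q=ray(f,u,v,.058);print('prong',q.min(0),q.max(0),q.mean(0))
g=(G>R+40)&(G>B+20);g[:,:160]=0;g[:,215:]=0;v,u=np.nonzero(g);print('btn',len(u),np.median(z[g]),ray(f,u.mean(),v.mean(),np.median(z[g])))
t=(z>.05)&(z<.09)&b; p=(z>.067)&b;print('z deck/plate',np.median(z[t&~p]),np.median(z[p]),fitrect(p&pl,f,.074))
E
```

```text
92 101 [[ 94  94 101]
 [113 116 117]
 [126 132 135]] [ 93  98 101]
deck ((576.0887451171875, 212.89666748046875), (222.49537658691406, 197.71144104003906), 86.19049072265625)
plate ((584.659423828125, 214.70664978027344), (127.65315246582031, 85.42953491210938), 83.19743347167969)
prong [0.45392789 0.307576   0.058     ] [0.48198964 0.31544903 0.058     ] [0.46785058 0.31165949 0.058     ]Traceback (most recent call last):
  File "<stdin>", line 13, in <module>
    return umr_minimum(a, axis, None, out, keepdims, initial, where)
ValueError: zero-size array to reduction operation minimum which has no identity
```

```bash
python3 - <<'E'
from h import *
f=np.load('pics/w1.npz');im=f['im'].astype(int);R,G,B=[im[...,i] for i in range(3)]
P=cloud(f['d'],f);z=P[...,2]
for s in(slice(215,240),slice(365,395)):
    m=np.zeros((480,640),bool);m[205:235,s]=1;v,u=np.nonzero(m&(R>G+50)&(R>B+40));q=ray(f,u,v,.058);print('prong',len(u),q.min(0),q.max(0),q.mean(0))
g=(G>R+40)&(G>B+20);g[:,:160]=0;g[:,215:]=0;g[110:]=0;v,u=np.nonzero(g);print('btn',len(u),np.median(z[g]),ray(f,u.mean(),v.mean(),np.median(z[g])))
# front deck edge: strongest vertical gradient per column; side edges per row
gx=cv2.cvtColor(f['im'],cv2.COLOR_RGB2GRAY).astype(float)
def line(pts,z):
    q=ray(f,*np.array(pts,float).T,z)[:,:2]; l=cv2.fitLine(q.astype(np.float32),cv2.DIST_HUBER,0,.001,.001).ravel(); return l
bl=(B-R).astype(float)
def edge(a,lo):
    k=np.abs(np.diff(cv2.blur(a.reshape(-1,1),(1,3)).ravel())); i=k.argmax(); return lo+i+.5
fr=line([(u,edge(bl[200:213,u],200)) for u in range(240,300)],.06)
bk=line([(u,edge(bl[20:40,u],20)) for u in range(220,390)],.06)
rt=line([(edge(bl[v,375:410],375),v) for v in range(40,195)],.06)
for n,l in dict(front=fr,back=bk,right=rt).items(): print(n,l, np.degrees(np.arctan2(l[1],l[0])))
E
```

```text
prong 129 [0.45392789 0.307576   0.058     ] [0.48198964 0.31653674 0.058     ] [0.46804829 0.31207385 0.058     ]
prong 106 [0.44202319 0.1093844  0.058     ] [0.46879829 0.11708805 0.058     ] [0.45546336 0.11342955 0.058     ]
btn 597 0.051868370824586625 [[0.6241435  0.34038104 0.05186837]]
front [0.05320439 0.9985836  0.47962123 0.24882638] 86.950165
back [0.06119117 0.9981261  0.67348844 0.1832394 ] 86.491806
right [ 0.9981986  -0.05999626  0.575016    0.10144422] -3.4395978
```

Station frame: yaw -3.4°, front edge along a = 0.464, prong tips a = 0.434. The plate sits at station (+17, +9) mm, turned -3.4° relative to it. I'll push with the open fingers as a two-point fence, so I'm descending behind the plate.

>>> step_arm --plan '[[[1, 0.86, -0.13, 0.3, 0.013], [1, 0.86, -0.13, 0.3, 0.013], [1, 0.86, -0.13, 0.3, 0.013], [1, 0.86, -0.13, 0.3, 0.013], [1, 0.86, -0.13, 0.3, 0.013]]]'

```text
clock: 2.65
position: [0.66, 0.2034, 0.2876]
tcp_rot: [[0.998, -0.064, -0.003], [-0.065, -0.998, -0.002], [-0.003, 0.002, -1.0]]
ft_force: [-0.4, -0.7, -0.3]
finger_gap: 0.999
grasp_force: 0.0
```

>>> step_arm --plan '[[[1, 0, 0, 0.25, 0], [1, 0, 0, 0.5, 0], [1, 0, 0, 0.75, 0], [1, 0, 0, 0.9, 0], [1, 0, 0, 0.9, 0]]]'

```text
clock: 3.15
position: [0.6539, 0.2032, 0.1068]
tcp_rot: [[0.998, -0.063, -0.008], [-0.063, -0.998, -0.003], [-0.008, 0.003, -1.0]]
ft_force: [-0.5, -0.4, -0.7]
finger_gap: 1.002
grasp_force: 0.0
```

```bash
python3 - <<'E'
from h import *
s=monitor.sense();p=s['position'];print(s['clock'],p,p[0]*.9982-p[1]*.0593,p[0]*.0593+p[1]*.9982,s['tcp_rot'][:2,:2])
im,d,ci=shot('wrist','w2')
E
```

```text
3.15 [0.65386039 0.20319506 0.10682528] 0.6406339697956461 0.2416032291561443 [[ 0.99795805 -0.06333208]
 [-0.06335774 -0.99798676]]
```

View pics/w2.png

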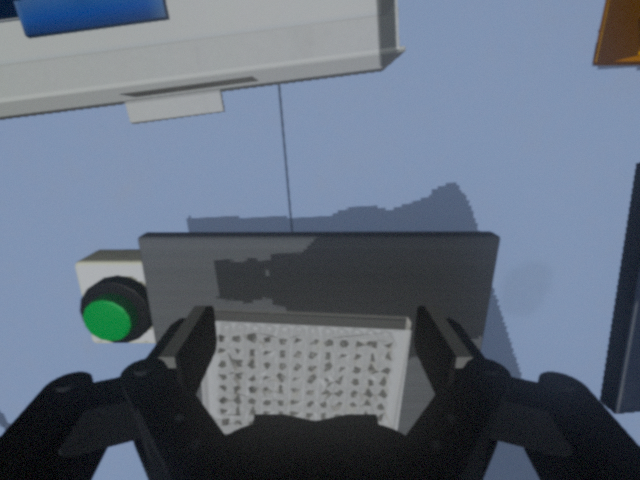

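```bash
python3 - <<'E'
from h import *
f=np.load('pics/w1.npz');g=np.load('pics/scene0.npz')
for n,f in (('w2',np.load('pics/w2.npz')),('scene',g)):
    P=cloud(f['d'],f)
    m=(P[...,2]>.1)&(P[...,0]>.68)&(P[...,0]<1.2)&(P[...,1]>.05)&(P[...,1]<.45);q=P[m]
    print(n,len(q),np.percentile(q[:,0],[1,5,50]) if len(q) else 0, q[:,2].max() if len(q) else 0)
E
```

```text
w2 1295 [0.73393912 0.73393912 0.73393912] 0.2487395377872523
scene 11518 [0.78198599 0.78541205 0.93780964] 0.26486331276108616
```

>>> step_arm --plan '[[[1, 0.02, 0, 0.05, 0], [1, 0.02, 0, 0.12, 0], [1, 0.02, 0, 0.18, 0], [1, 0.02, 0, 0.18, 0]]]'

```text
clock: 3.6
position: [0.6604, 0.2049, 0.0736]
tcp_rot: [[0.998, -0.063, -0.002], [-0.063, -0.998, -0.001], [-0.002, 0.001, -1.0]]
ft_force: [-0.0, 0.7, -0.3]
finger_gap: 0.999
grasp_force: 0.0
```

>>> step_arm --plan '[[[1, 0, 0, 0.05, 0], [1, 0, 0, 0.08, 0], [1, 0, 0, 0.1, 0], [1, 0, 0, 0.1, 0]]]'

```text
clock: 4.0
position: [0.6611, 0.2052, 0.0545]
tcp_rot: [[0.998, -0.063, -0.001], [-0.063, -0.998, -0.0], [-0.001, 0.0, -1.0]]
ft_force: [-1.0, -0.4, 0.0]
finger_gap: 1.001
grasp_force: 0.0
```

>>> step_arm --plan '[[[1, -0.02, 0, 0, 0], [1, -0.04, 0, 0, 0], [1, -0.06, 0, 0, 0], [1, -0.08, 0, 0, 0], [1, -0.1, 0, 0, 0]]]'

```text
clock: 4.5
position: [0.6413, 0.2066, 0.0555]
tcp_rot: [[0.998, -0.063, 0.0], [-0.063, -0.998, 0.0], [0.0, -0.0, -1.0]]
ft_force: [-0.2, 0.0, 0.7]
finger_gap: 0.999
grasp_force: 0.0
```

```bash
python3 - <<'E'
from h import *
s=monitor.sense();p=s['position'];print(s['clock'],p,p[0]*.9982-p[1]*.0593,p[0]*.0593+p[1]*.9982,s['tcp_rot'][:2,:2],s['ft_force'])
im,d,ci=shot('side','s3');shot('wrist','w3')
f=np.load('pics/s3.npz');c=np.hstack([cv2.resize(f['im'][190:270,265:365,::-1],(500,400),interpolation=cv2.INTER_CUBIC)]);w=np.load('pics/w3.npz')['im'][200:400,150:450,::-1];cv2.imwrite('pics/c3.png',np.hstack([c,np.pad(w,((0,200),(0,0),(0,0)))]))
E
```

```text
4.5 [0.64127289 0.20661811 0.05553682] 0.627866145041996 0.24427367784393528 [[ 0.99802548 -0.06280977]
 [-0.06280981 -0.99802551]] [-0.20368875  0.01869601  0.73689398]
```

View pics/c3.png

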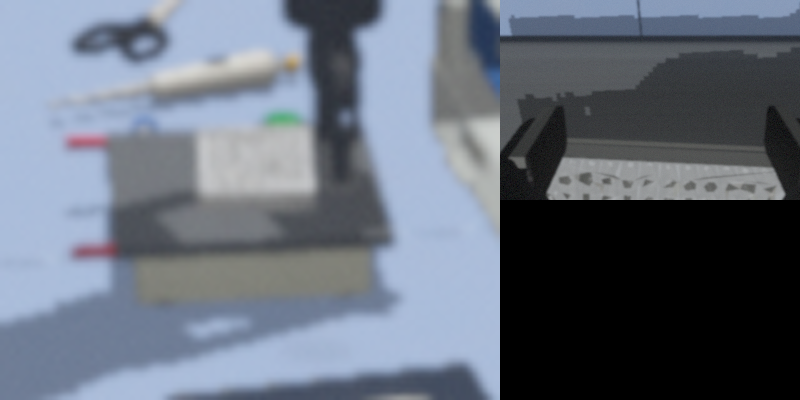

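The finger stands behind the plate, close to its back edge (side crop: plate's right end about x=318, fingertip about (340,175)). Lowering 3 mm and pushing most of the way.

>>> step_arm --plan '[[[1, -0.015, 0, 0.015, 0], [1, -0.03, 0, 0.015, 0], [1, -0.045, 0, 0.015, 0], [1, -0.06, 0, 0.015, 0], [1, -0.08, 0, 0.015, 0]]]'

```text
clock: 5.1
position: [0.6254, 0.2075, 0.0523]
tcp_rot: [[0.998, -0.063, 0.0], [-0.063, -0.998, -0.0], [0.0, 0.0, -1.0]]
ft_force: [-0.1, -0.1, -0.5]
finger_gap: 0.999
grasp_force: 0.2
```

>>> step_arm --plan '[[[1, -0.02, 0, 0, 0], [1, -0.04, 0, 0, 0], [1, -0.06, 0, 0, 0], [1, -0.08, 0, 0, 0], [1, -0.1, 0, 0, 0]]]'

```text
clock: 5.6
position: [0.6053, 0.2088, 0.0523]
tcp_rot: [[0.998, -0.063, 0.0], [-0.063, -0.998, -0.0], [0.0, 0.0, -1.0]]
ft_force: [1.0, 0.6, -0.3]
finger_gap: 0.999
grasp_force: 0.2
```

>>> step_arm --plan '[[[1, -0.02, 0, 0, 0], [1, -0.04, 0, 0, 0], [1, -0.06, 0, 0, 0], [1, -0.08, 0, 0, 0], [1, -0.1, 0, 0, 0]]]'

```text
clock: 6.1
position: [0.5854, 0.2101, 0.0523]
tcp_rot: [[0.998, -0.063, 0.0], [-0.063, -0.998, 0.0], [0.0, -0.0, -1.0]]
ft_force: [-0.3, 0.3, 0.6]
finger_gap: 1.0
grasp_force: 0.2
```

>>> step_arm --plan '[[[1, -0.02, 0, 0, 0], [1, -0.04, 0, 0, 0], [1, -0.06, 0, 0, 0], [1, -0.08, 0, 0, 0], [1, -0.08, 0, 0, 0]]]'

```text
clock: 6.6
position: [0.569, 0.2111, 0.0522]
tcp_rot: [[0.998, -0.063, -0.001], [-0.063, -0.998, -0.0], [-0.001, 0.0, -1.0]]
ft_force: [0.3, 0.3, 0.1]
finger_gap: 1.0
grasp_force: 0.0
```

```bash
python3 - <<'E'
from h import *
s=monitor.sense();p=s['position'];print(s['clock'],p,p[0]*.9982-p[1]*.0593,p[0]*.0593+p[1]*.9982,s['tcp_rot'][:2,:2],s['ft_force'])
shot('scene','s4');shot('wrist','w4')
f=np.load('pics/s4.npz');c=cv2.resize(f['im'][220:330,210:340,::-1],(520,440),interpolation=cv2.INTER_CUBIC);w=np.load('pics/w4.npz')['im'][200:440,180:450,::-1];cv2.imwrite('pics/c4.png',np.hstack([c,np.pad(w,((0,200),(0,0),(0,0)))]))
E
```

```text
6.6 [0.56903349 0.21105393 0.05221927] 0.5554937367602417 0.24441771580768992 [[ 0.99803568 -0.06264508]
 [-0.06264519 -0.99803585]] [0.29649665 0.32053043 0.09243249]
```

View pics/c4.png

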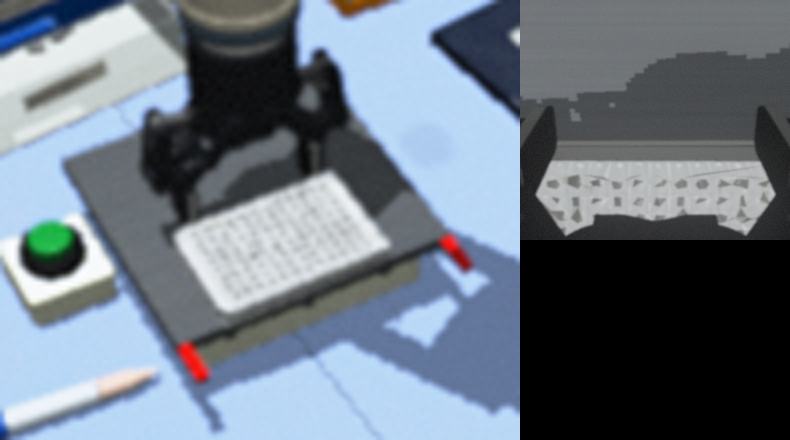

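The plate is now square to the fingers, still short of the edge. Backing off to measure it from above, which calibrates the final push.

>>> step_arm --plan '[[[1, 0.03, 0, 0, 0], [1, 0.06, 0, 0, 0], [1, 0.06, 0, -0.25, 0], [1, 0.06, 0, -0.5, 0], [1, 0.06, 0, -0.75, 0]]]'

```text
clock: 7.2
position: [0.5821, 0.2101, 0.2038]
tcp_rot: [[0.998, -0.063, -0.001], [-0.063, -0.998, -0.0], [-0.001, 0.0, -1.0]]
ft_force: [1.8, 0.9, 0.9]
finger_gap: 1.0
grasp_force: 0.0
```

>>> step_arm --plan '[[[1, -0.1, 0, -0.25, 0], [1, -0.3, 0, -0.5, 0], [1, -0.45, 0, -0.7, 0], [1, -0.45, 0, -0.7, 0], [1, -0.45, 0, -0.7, 0]]]'

```text
clock: 7.7
position: [0.4924, 0.2165, 0.345]
tcp_rot: [[0.998, -0.062, 0.005], [-0.062, -0.998, 0.002], [0.004, -0.002, -1.0]]
ft_force: [0.2, 0.6, -0.2]
finger_gap: 0.999
grasp_force: 0.0
```

```bash
cat > m.py <<'E'
from h import *
import sys
def meas(fn):
    s=monitor.sense();p=s['position'];print(s['clock'],p,'a,b',p[0]*.9982-p[1]*.0593,p[0]*.0593+p[1]*.9982,'yaw',np.degrees(np.arctan2(s['tcp_rot'][1,0],s['tcp_rot'][0,0])),np.abs(s['qd']).max())
    im,d,f=shot('wrist',fn);im=im.astype(int);R,G,B=[im[...,i] for i in range(3)]
    t=[]
    m=((R>G+50)&(R>B+40)).astype(np.uint8);n,L,st,c=cv2.connectedComponentsWithStats(m)
    for i in range(1,n):
        if st[i,4]>50:
            v,u=np.nonzero(L==i);q=ray(f,u,v,.058);t.append(q);print('red',c[i],q.mean(0)[:2],'a min/max',(q[:,0]*.9982-q[:,1]*.0593).min(),(q[:,0]*.9982-q[:,1]*.0593).max(),'b',(q[:,0]*.0593+q[:,1]*.9982).mean())
    ys=[x[1] for x in c[1:] if 1]
    # plate: bright whitish within deck bounds
    A=ray(f,*[g.ravel() for g in np.mgrid[:480,:640][::-1]],.074);a=(A[:,0]*.9982-A[:,1]*.0593).reshape(480,640);b=(A[:,0]*.0593+A[:,1]*.9982).reshape(480,640)
    k=(a>.40)&(a<.67)&(b>.145)&(b<.325)&(R>105)&(B-R<15)
    r=fitrect(k,f,.074);x,y=np.array(r[0])/1000;print('plate',r,'a,b',x*.9982-y*.0593,x*.0593+y*.9982)
    k8=k.astype(np.uint8)*255;o=f and im.astype(np.uint8).copy();o[k]=[255,0,255];cv2.imwrite('pics/'+fn+'_k.png',o[:,:,::-1])
meas(sys.argv[1])
E
python3 m.py w5
```

```text
7.7 [0.49241169 0.21649385 0.34500917] a,b 0.4786872687482521 0.24530417139663066 yaw -3.5667320718381377 3.797283595123374
red [242.83846154 222.59230769] [0.46806409 0.31238939] a min/max 0.43481393993359774 0.46265561978517555 b 0.33958328711211216
red [397.43925234 222.87850467] [0.45537454 0.11391272] a min/max 0.43431113531633925 0.4608151489302404 b 0.1407113911925515
plate ((516.9049072265625, 218.1377716064453), (126.48287200927734, 81.7676010131836), 86.41316986083984) a,b 0.5030389085372924 0.24839758461608888
```

View pics/w5_k.png

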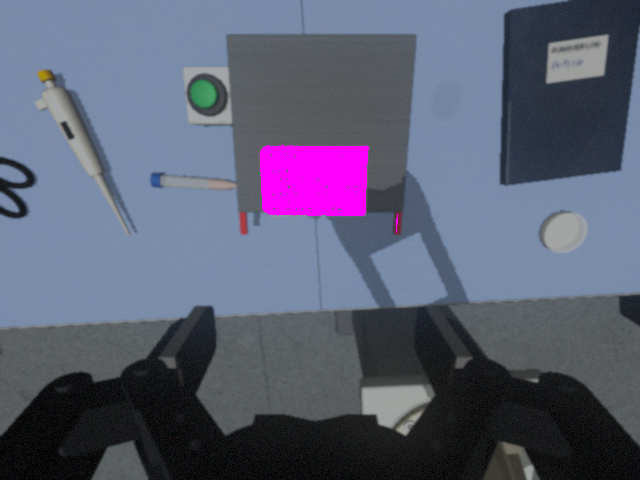

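The plate is masked at (262–368, 147–215) with its front at the deck edge, red prongs at (243,222) and (397,223). The mask is 4 mm short, so I'll check the edge profile.

```bash
python3 - <<'E'
from h import *
f=np.load('pics/w5.npz');im=f['im'].astype(np.float32)
def proj(X):
    c=X@f['R'].T+f['t'];return c[:,0]/c[:,2]*f['fx']+f['cx'],c[:,1]/c[:,2]*f['fy']+f['cy']
A=np.arange(.44,.56,.001);rows=[]
for b in np.arange(.20,.295,.005):
    X=np.c_[A*.9982+b*.0593,-A*.0593+b*.9982,np.full(len(A),.074)];u,v=proj(X)
    rows.append(cv2.remap(im,u.astype(np.float32),v.astype(np.float32),cv2.INTER_LINEAR)[:,0])
m=np.mean(rows,0)
for i in list(range(5,35))+list(range(95,120)):print(round(A[i],3),m[i].round().astype(int))
E
```

```text
0.445 [111 127 153]
0.446 [110 127 153]
0.447 [110 127 152]
0.448 [110 127 152]
0.449 [110 126 152]
0.45 [110 126 151]
0.451 [109 126 151]
0.452 [109 125 151]
0.453 [109 125 151]
0.454 [109 125 151]
0.455 [109 125 150]
0.456 [109 125 150]
0.457 [107 123 148]
0.458 [106 121 146]
0.459 [105 120 144]
0.46 [107 120 142]
0.461 [114 124 140]
0.462 [125 132 141]
0.463 [135 140 146]
0.464 [143 147 151]
0.465 [147 151 156]
0.466 [149 153 157]
0.467 [145 149 152]
0.468 [139 142 145]
0.469 [131 134 137]
0.47 [125 127 130]
0.471 [122 125 127]
0.472 [127 130 132]
0.473 [133 136 139]
0.474 [138 140 143]
0.535 [128 130 131]
0.536 [131 133 135]
0.537 [138 140 142]
0.538 [142 145 147]
0.539 [145 148 151]
0.54 [147 150 152]
0.541 [146 149 152]
0.542 [143 146 148]
0.543 [135 138 140]
0.544 [121 123 125]
0.545 [101 104 106]
0.546 [90 94 96]
0.547 [88 92 94]
0.548 [88 92 94]
0.549 [88 92 94]
0.55 [89 92 95]
0.551 [89 92 96]
0.552 [89 92 96]
0.553 [88 92 95]
0.554 [88 91 95]
0.555 [89 92 96]
0.556 [89 93 96]
0.557 [88 92 95]
0.558 [87 91 94]
0.559 [87 90 93]
```

Back edge at a = 0.5445, which matches TCP minus 11 mm. The final TCP target is therefore a ≈ 0.530. Going back down behind the plate.

>>> step_arm --plan '[[[1, 0.2, 0, 0, 0], [1, 0.45, 0, 0.2, 0], [1, 0.46, 0, 0.45, 0], [1, 0.46, 0, 0.7, 0], [1, 0.46, 0, 0.7, 0]]]'

```text
clock: 8.25
position: [0.5804, 0.208, 0.1935]
tcp_rot: [[0.998, -0.064, -0.012], [-0.064, -0.998, -0.005], [-0.012, 0.005, -1.0]]
ft_force: [-0.7, -0.1, -0.5]
finger_gap: 1.0
grasp_force: 0.0
```

>>> step_arm --plan '[[[1, 0, 0, 0.2, 0], [1, 0, 0, 0.4, 0], [1, 0, 0, 0.55, 0], [1, 0, 0, 0.6, 0], [1, 0, 0, 0.6, 0]]]'

```text
clock: 8.75
position: [0.5833, 0.2099, 0.0813]
tcp_rot: [[0.998, -0.063, -0.002], [-0.063, -0.998, -0.001], [-0.002, 0.001, -1.0]]
ft_force: [-0.1, -0.3, 0.8]
finger_gap: 0.999
grasp_force: 0.0
```

>>> step_arm --plan '[[[1, 0, 0, 0.05, 0], [1, 0, 0, 0.1, 0], [1, 0, 0, 0.14, 0], [1, 0, 0, 0.14, 0], [1, 0, 0, 0.14, 0]]]'

```text
clock: 9.25
position: [0.5837, 0.2102, 0.0544]
tcp_rot: [[0.998, -0.063, -0.0], [-0.063, -0.998, -0.0], [-0.0, 0.0, -1.0]]
ft_force: [0.2, -0.7, 0.8]
finger_gap: 0.999
grasp_force: 0.0
```

>>> step_arm --plan '[[[1, -0.02, 0, 0, 0], [1, -0.04, 0, 0, 0], [1, -0.06, 0, 0, 0], [1, -0.075, 0, 0, 0], [1, -0.09, 0, 0, 0]]]'

```text
clock: 9.75
position: [0.5656, 0.2114, 0.0545]
tcp_rot: [[0.998, -0.063, 0.0], [-0.063, -0.998, 0.0], [0.0, -0.0, -1.0]]
ft_force: [1.8, 0.7, 0.1]
finger_gap: 0.998
grasp_force: 0.3
```

>>> step_arm --plan '[[[1, -0.015, 0, 0, 0], [1, -0.03, 0, 0, 0], [1, -0.045, 0, 0, 0], [1, -0.06, 0, 0, 0], [1, -0.06, 0, 0, 0]]]'

```text
clock: 10.25
position: [0.5532, 0.212, 0.0542]
tcp_rot: [[0.998, -0.063, -0.001], [-0.063, -0.998, -0.0], [-0.001, 0.0, -1.0]]
ft_force: [1.3, 1.3, -0.5]
finger_gap: 1.001
grasp_force: 0.0
```

```bash
python3 - <<'E'
from h import *
s=monitor.sense();p=s['position'];print(s['clock'],p,'a',p[0]*.9982-p[1]*.0593,'yaw',np.degrees(np.arctan2(s['tcp_rot'][1,0],s['tcp_rot'][0,0])))
E
```

```text
10.25 [0.55317792 0.21204296 0.05422379] a 0.5396080487191122 yaw -3.597792340336183
```

>>> step_arm --plan '[[[1, -0.015, 0, 0, 0], [1, -0.03, 0, 0, 0], [1, -0.04, 0, 0, 0], [1, -0.045, 0, 0, 0], [1, -0.045, 0, 0, 0]]]'

```text
clock: 10.75
position: [0.5445, 0.2126, 0.0542]
tcp_rot: [[0.998, -0.063, -0.0], [-0.063, -0.998, -0.0], [-0.0, 0.0, -1.0]]
ft_force: [0.6, -0.3, 0.3]
finger_gap: 0.998
grasp_force: 0.0
```

>>> step_arm --plan '[[[1, 0.03, 0, 0, 0], [1, 0.07, 0, 0, 0], [1, 0.07, 0, -0.25, 0], [1, 0.07, 0, -0.5, 0], [1, 0.07, 0, -0.75, 0]]]'

```text
clock: 11.25
position: [0.5592, 0.2115, 0.2058]
tcp_rot: [[0.998, -0.063, -0.001], [-0.063, -0.998, -0.0], [-0.001, 0.0, -1.0]]
ft_force: [0.0, 0.2, 0.3]
finger_gap: 1.0
grasp_force: 0.0
```

>>> step_arm --plan '[[[1, -0.1, 0, -0.25, 0], [1, -0.3, 0, -0.5, 0], [1, -0.35, 0, -0.7, 0], [1, -0.35, 0, -0.7, 0], [1, -0.35, 0, -0.7, 0]]]'

```text
clock: 11.75
position: [0.4899, 0.2166, 0.3466]
tcp_rot: [[0.998, -0.062, 0.004], [-0.062, -0.998, 0.002], [0.004, -0.002, -1.0]]
ft_force: [-0.1, 0.5, -0.3]
finger_gap: 1.001
grasp_force: 0.0
```

```bash
python3 m.py w6; python3 - <<'E'
from h import *
f=np.load('pics/w6.npz');im=f['im'].astype(np.float32)
def proj(X):
    c=X@f['R'].T+f['t'];return c[:,0]/c[:,2]*f['fx']+f['cx'],c[:,1]/c[:,2]*f['fy']+f['cy']
def prof(lo,hi,B,z):
    A=np.arange(lo,hi,.001);r=[]
    for b in B:
        X=np.c_[A*.9982+b*.0593,-A*.0593+b*.9982,np.full(len(A),z)];u,v=proj(X);r.append(cv2.remap(im,u.astype(np.float32),v.astype(np.float32),cv2.INTER_LINEAR)[:,0])
    return A,np.mean(r,0)
for n,B in dict(right=np.arange(.195,.225,.005),left=np.arange(.265,.3,.005)).items():
    A,m=prof(.424,.444,B,.074);print(n,[(round(a*1000),*x.round().astype(int)[[0,2]]) for a,x in zip(A,m)])
    A,m=prof(.512,.528,B,.074);print(n,[(round(a*1000),x.round().astype(int)[0]) for a,x in zip(A,m)])
for b in (.1405,.3395):
    A,m=prof(.425,.445,[b],.058);print('prong',[(round(a*1000),*x.round().astype(int)[:2]) for a,x in zip(A,m)])
w=f['im'][60:260,200:450,::-1];cv2.imwrite('pics/c6.png',cv2.resize(w,(750,600),interpolation=cv2.INTER_CUBIC))
E
```

```text
11.75 [0.48986516 0.21659073 0.34660966] a,b 0.4761395683638 0.24524987053891384 yaw -3.5826414867128102 3.0222066564984047
red [242.93129771 220.4351145 ] [0.4679281  0.31229502] a min/max 0.43447276699994575 0.4623203592181968 b 0.33948102827340515
red [397.27722772 220.4950495 ] [0.45545289 0.11380295] a min/max 0.43388538450218045 0.4603940850552826 b 0.14060645930670704
plate ((492.41748046875, 219.64431762695312), (126.61858367919922, 82.22067260742188), 86.40027618408203) a,b 0.4785062209686279 0.24844931444702148
right [(424, np.int64(94), np.int64(132)), (425, np.int64(93), np.int64(131)), (426, np.int64(92), np.int64(130)), (427, np.int64(92), np.int64(128)), (428, np.int64(91), np.int64(127)), (429, np.int64(91), np.int64(126)), (430, np.int64(90), np.int64(125)), (431, np.int64(89), np.int64(124)), (432, np.int64(89), np.int64(124)), (433, np.int64(88), np.int64(123)), (434, np.int64(88), np.int64(122)), (435, np.int64(89), np.int64(121)), (436, np.int64(93), np.int64(120)), (437, np.int64(107), np.int64(125)), (438, np.int64(123), np.int64(134)), (439, np.int64(136), np.
[... 2551 characters left out ...]
64(142)), (427, np.int64(124), np.int64(142)), (428, np.int64(124), np.int64(143)), (429, np.int64(121), np.int64(141)), (430, np.int64(122), np.int64(140)), (431, np.int64(123), np.int64(136)), (432, np.int64(127), np.int64(126)), (433, np.int64(136), np.int64(106)), (434, np.int64(150), np.int64(84)), (435, np.int64(160), np.int64(67)), (436, np.int64(165), np.int64(58)), (437, np.int64(167), np.int64(57)), (438, np.int64(167), np.int64(57)), (439, np.int64(166), np.int64(57)), (440, np.int64(166), np.int64(57)), (441, np.int64(166), np.int64(58)), (442, np.int64(167), np.int64(60)), (443, np.int64(167), np.int64(60)), (444, np.int64(166), np.int64(59)), (445, np.int64(167), np.int64(61))]
```

View pics/c6.png

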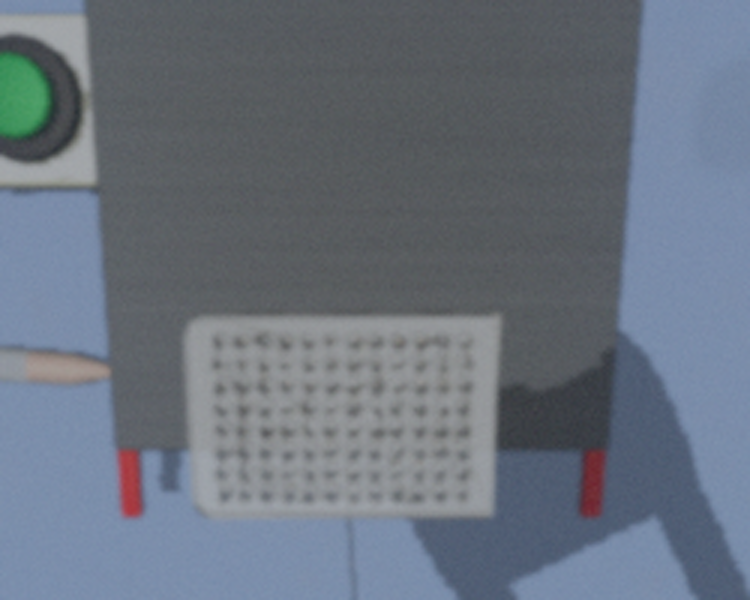

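The crop shows the plate square between the prongs, front edge at row 516, prong tips also at row 516. Parallax from the plate's height makes that ambiguous by about 3 mm, so I'll do one check from in front of the edge.

>>> step_arm --plan '[[[1, -0.25, 0, 0, 0], [1, -0.5, 0, 0.1, 0], [1, -0.75, 0, 0.2, 0], [1, -0.75, 0, 0.3, 0], [1, -0.75, 0, 0.3, 0], [1, -0.75, 0, 0.3, 0]]]'

```text
$.plan[0]: bad value
```

>>> step_arm --plan '[[[1, -0.25, 0, 0, 0], [1, -0.5, 0, 0.1, 0], [1, -0.75, 0, 0.2, 0], [1, -0.75, 0, 0.3, 0], [1, -0.75, 0, 0.3, 0]]]'

```text
clock: 12.3
position: [0.3365, 0.2243, 0.2806]
tcp_rot: [[0.998, -0.062, -0.006], [-0.062, -0.998, -0.004], [-0.006, 0.004, -1.0]]
ft_force: [-0.4, -0.5, 0.2]
finger_gap: 1.001
grasp_force: 0.0
```

```bash
cat > p.py <<'E'
from h import *
shot('wrist','w7');f=np.load('pics/w7.npz');im=f['im'].astype(np.float32)
print(monitor.sense()['clock'],'cam',-f['R'].T@f['t'])
P=cloud(f['d'],f);a=P[...,0]*.9982-P[...,1]*.0593;b=P[...,0]*.0593+P[...,1]*.9982
m=(b>.19)&(b<.305)&(a>.4)&(a<.54)&(P[...,2]>.055)&(P[...,2]<.08)
v,u=np.nonzero(m);print('rows',v.min(),v.max(),u.min(),u.max())
for c in (u.min()+20,int(u.mean()),u.max()-20):
    k=np.nonzero(m[:,c])[0];print(c,[(int(r),np.round(a[r,c],4),np.round(P[r,c,2],3),im[r,c,0]) for r in k[-5:]], [im[r,c].astype(int).tolist() for r in range(k[-1]+1,k[-1]+4)])
for bb in (.1405,.3395):
    A=np.arange(.425,.445,.001);X=np.c_[A*.9982+bb*.0593,-A*.0593+bb*.9982,np.full(len(A),.058)];c=X@f['R'].T+f['t']
    uu,vv=c[:,0]/c[:,2]*f['fx']+f['cx'],c[:,1]/c[:,2]*f['fy']+f['cy'];x=cv2.remap(im,uu.astype(np.float32),vv.astype(np.float32),cv2.INTER_LINEAR)[:,0]
    print('prong',[(round(q*1000),int(y[0]-y[1])) for q,y in zip(A,x)])
cv2.imwrite('pics/c7.png',cv2.resize(f['im'][max(0,v.min()-20):v.max()+30,u.min()-50:u.max()+50,::-1],(800,500),interpolation=cv2.INTER_CUBIC))
E
python3 p.py
```

```text
12.35 cam [0.41624051 0.22012501 0.42270627]
rows 0 94 244 376
264 [(89, np.float64(0.4392), np.float64(0.072), np.float32(155.0)), (90, np.float64(0.4381), np.float64(0.074), np.float32(151.0)), (91, np.float64(0.4374), np.float64(0.073), np.float32(136.0)), (92, np.float64(0.4371), np.float64(0.068), np.float32(115.0)), (94, np.float64(0.4358), np.float64(0.062), np.float32(102.0))] [[110, 123, 145], [111, 128, 151], [113, 127, 152]]
309 [(89, np.float64(0.4389), np.float64(0.074), np.float32(155.0)), (90, np.float64(0.438), np.float64(0.074), np.float32(145.0)), (91, np.float64(0.4372), np.float64(0.074), np.float32(125.0)), (92, np.float64(0.437), np.float64(0.068), np.float32(97.0)), (94, np.float64(0.4357), np.float64(0.062), np.float32(90.0))] [[88, 100, 118], [85, 100, 121], [86, 99, 120]]
356 [(87, np.float64(0.4405), np.float64(0.074), np.float32(154.0)), (88, np.float64(0.4397), np.float64(0.073), np.float32(154.0)), (89, np.float64(0.439), np.float64(0.073), np.float32(151.0)), (90, np.float64(0.4381), np.float64(0.073), np.float32(136.0)), (94, np.float64(0.4357), np.float64(0.061), np.float32(98.0))] [[91, 102, 122], [85, 100, 120], [87, 101, 123]]
prong [(425, -19), (426, -20), (427, -19), (428, -19), (429, -19), (430, -17), (431, -10), (432, 16), (433, 68), (434, 101), (435, 105), (436, 108), (437, 107), (438, 105), (439, 107), (440, 107), (441, 109), (442, 109), (443, 109), (444, 111), (445, 109)]
prong [(425, -19), (426, -19), (427, -19), (428, -19), (429, -18), (430, -18), (431, -17), (432, -6), (433, 30), (434, 76), (435, 91), (436, 94), (437, 93), (438, 93), (439, 93), (440, 94), (441, 92), (442, 93), (443, 94), (444, 94), (445, 95)]
```

View pics/c7.png

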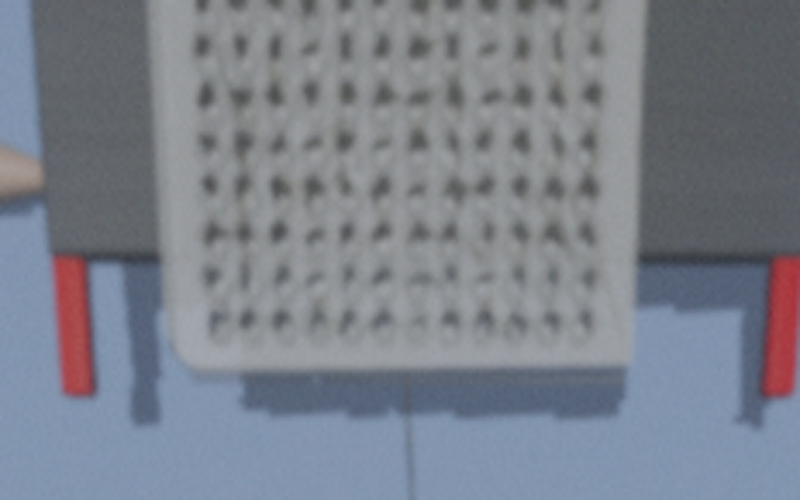

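Viewed from above the edge, the plate is square and between the prongs. Its base front is at a ≈ 0.435, about 1.5–2 mm short of the prong tips at 0.433. One small final nudge, then the button.

>>> step_arm --plan '[[[1, 0.25, 0, 0, 0], [1, 0.5, 0, 0, 0], [1, 0.75, 0, 0, 0], [1, 0.98, 0, 0, 0], [1, 0.98, 0, 0, 0]]]'

```text
clock: 12.85
position: [0.5416, 0.2122, 0.2835]
tcp_rot: [[0.998, -0.066, 0.002], [-0.066, -0.998, -0.0], [0.002, 0.0, -1.0]]
ft_force: [-0.5, 0.9, 0.3]
finger_gap: 0.999
grasp_force: 0.0
```

>>> step_arm --plan '[[[1, 0.16, 0, 0.2, 0], [1, 0.16, 0, 0.4, 0], [1, 0.16, 0, 0.6, 0], [1, 0.16, 0, 0.8, 0], [1, 0.16, 0, 0.8, 0]]]'

```text
clock: 13.35
position: [0.5643, 0.2095, 0.1189]
tcp_rot: [[0.998, -0.064, -0.009], [-0.064, -0.998, -0.003], [-0.009, 0.004, -1.0]]
ft_force: [-0.8, -0.2, -0.6]
finger_gap: 1.0
grasp_force: 0.0
```

>>> step_arm --plan '[[[1, 0, 0, 0.1, 0], [1, 0, 0, 0.2, 0], [1, 0, 0, 0.28, 0], [1, 0, 0, 0.28, 0], [1, 0, 0, 0.28, 0]]]'

```text
clock: 13.85
position: [0.5675, 0.2114, 0.0692]
tcp_rot: [[0.998, -0.063, 0.001], [-0.063, -0.998, 0.0], [0.001, -0.0, -1.0]]
ft_force: [-0.1, -0.0, -0.1]
finger_gap: 1.0
grasp_force: 0.0
```

```bash
python3 - <<'E'
from h import *
s=monitor.sense();p=s['position'];print(s['clock'],p,'a',p[0]*.9982-p[1]*.0593,'yaw',np.degrees(np.arctan2(s['tcp_rot'][1,0],s['tcp_rot'][0,0])))
E
```

```text
13.85 [0.56753681 0.21136414 0.06918192] a 0.5539813457402141 yaw -3.6171604249179947
```

>>> step_arm --plan '[[[1, 0, 0, 0.04, 0], [1, 0, 0, 0.075, 0], [1, -0.02, 0, 0.075, 0], [1, -0.04, 0, 0.075, 0], [1, -0.06, 0, 0.075, 0]]]'

```text
clock: 14.35
position: [0.5543, 0.2121, 0.0534]
tcp_rot: [[0.998, -0.063, -0.0], [-0.063, -0.998, 0.0], [-0.0, -0.0, -1.0]]
ft_force: [-0.2, -0.3, 0.7]
finger_gap: 1.0
grasp_force: 0.0
```

>>> step_arm --plan '[[[1, -0.02, 0, 0, 0], [1, -0.035, 0, 0, 0], [1, -0.045, 0, 0, 0], [1, -0.05, 0, 0, 0], [1, -0.05, 0, 0, 0]]]'

```text
clock: 14.85
position: [0.5447, 0.2126, 0.0533]
tcp_rot: [[0.998, -0.063, 0.0], [-0.063, -0.998, 0.0], [0.0, -0.0, -1.0]]
ft_force: [-0.1, 0.0, -0.2]
finger_gap: 1.002
grasp_force: 0.0
```

```bash
python3 - <<'E'
from h import *
s=monitor.sense();p=s['position'];print(s['clock'],p,'a',p[0]*.9982-p[1]*.0593,'yaw',np.degrees(np.arctan2(s['tcp_rot'][1,0],s['tcp_rot'][0,0])))
E
```

```text
14.85 [0.54474257 0.21264442 0.05334526] a 0.5311522204784364 yaw -3.598090547296387
```

>>> step_arm --plan '[[[1, -0.005, 0, 0, 0], [1, -0.01, 0, 0, 0], [1, -0.01, 0, 0, 0], [1, 0.03, 0, 0, 0], [1, 0.07, 0, 0, 0]]]'

```text
clock: 15.35
position: [0.5594, 0.2118, 0.0533]
tcp_rot: [[0.998, -0.063, 0.0], [-0.063, -0.998, 0.0], [0.0, -0.0, -1.0]]
ft_force: [-0.3, -0.5, 0.1]
finger_gap: 1.001
grasp_force: 0.0
```

>>> step_arm --plan '[[[1, 0, 0, -0.25, 0], [-1, 0, 0, -0.4, 0], [-1, 0.25, -0.25, -0.4, 0], [-1, 0.25, -0.5, -0.4, 0], [-1, 0.25, -0.66, -0.4, 0]]]'

```text
clock: 15.85
position: [0.6196, 0.3415, 0.1341]
tcp_rot: [[0.998, -0.065, 0.002], [-0.065, -0.998, 0.001], [0.002, -0.001, -1.0]]
ft_force: [0.2, 0.7, -0.2]
finger_gap: 0.334
grasp_force: 0.0
```

>>> step_arm --plan '[[[-1, 0, 0, 0, 0], [-1, 0, 0, 0, 0], [-1, 0, 0, 0, 0]]]'

```text
clock: 16.15
position: [0.6168, 0.3394, 0.1328]
tcp_rot: [[0.998, -0.063, -0.001], [-0.063, -0.998, -0.001], [-0.001, 0.001, -1.0]]
ft_force: [0.4, -0.2, -0.7]
finger_gap: -0.0
grasp_force: 0.0
```

```bash
python3 - <<'E'
from h import *
s=monitor.sense();p=s['position'];print(s['clock'],p,s['finger_gap'])
d=np.array([.625,.340])-p[:2];R=s['tcp_rot'];print('tool shift units',R.T@np.r_[d,0]/.2)
im,dd,f=shot('wrist','w8');P=cloud(dd,f);im=im.astype(int)
g=(im[...,1]>im[...,0]+40)&(im[...,1]>im[...,2]+20)&(np.hypot(P[...,0]-.625,P[...,1]-.34)<.04)
print(g.sum(),np.median(P[g],0) if g.any() else 0)
E
```

```text
16.15 [0.61682389 0.33942112 0.13280348] -0.0003135510828133512
tool shift units [ 4.06165039e-02 -5.46753776e-03 -3.98934607e-05]
1434 [0.62527981 0.34131914 0.0518705 ]
```

>>> step_arm --plan '[[[-1, 0.04, -0.005, 0.15, 0], [-1, 0.04, -0.005, 0.28, 0], [-1, 0.04, -0.005, 0.36, 0], [-1, 0.04, -0.005, 0.36, 0], [-1, 0.04, -0.005, 0.36, 0]]]'

```text
clock: 16.7
position: [0.6253, 0.3404, 0.0618]
tcp_rot: [[0.998, -0.063, 0.0], [-0.063, -0.998, 0.0], [0.0, -0.0, -1.0]]
ft_force: [-0.3, 0.3, 1.0]
finger_gap: -0.001
grasp_force: 0.0
```

>>> step_arm --plan '[[[-1, 0, 0, 0.02, 0], [-1, 0, 0, 0.03, 0], [-1, 0, 0, 0.04, 0], [-1, 0, 0, 0.05, 0], [-1, 0, 0, 0.05, 0]]]'

```text
clock: 17.2
position: [0.6252, 0.341, 0.0514]
tcp_rot: [[0.998, -0.063, 0.0], [-0.063, -0.998, 0.0], [0.0, -0.0, -1.0]]
ft_force: [0.1, 0.3, 2.2]
finger_gap: 0.001
grasp_force: 0.9
```

Contact begins. Pressing on in small steps.

>>> step_arm --plan '[[[-1, 0, 0, 0.01, 0], [-1, 0, 0, 0.02, 0], [-1, 0, 0, 0.03, 0], [-1, 0, 0, 0.03, 0]]]'

```text
clock: 17.6
position: [0.6252, 0.341, 0.0461]
tcp_rot: [[0.998, -0.063, 0.0], [-0.063, -0.998, 0.0], [0.0, -0.0, -1.0]]
ft_force: [-1.9, -1.8, 8.1]
finger_gap: 0.0
grasp_force: 4.2
```

>>> step_arm --plan '[[[-1, 0, 0, 0.005, 0], [-1, 0, 0, 0.01, 0], [-1, 0, 0, 0.01, 0]]]'

```text
clock: 17.9
position: [0.6253, 0.3411, 0.0458]
tcp_rot: [[0.998, -0.063, 0.001], [-0.063, -0.998, 0.001], [0.001, -0.001, -1.0]]
ft_force: [-7.0, -3.6, 23.1]
finger_gap: -0.001
grasp_force: 11.0
```

Bottomed out at 23 N with the position stalled, so the button is fully down. Releasing and lifting clear.

>>> step_arm --plan '[[[-1, 0, 0, -0.03, 0], [-1, 0, 0, -0.1, 0], [-1, 0, 0, -0.3, 0], [-1, 0, 0, -0.55, 0], [-1, 0, 0, -0.8, 0]]]'

```text
clock: 18.4
position: [0.6244, 0.3405, 0.2047]
tcp_rot: [[0.998, -0.063, -0.001], [-0.063, -0.998, -0.001], [-0.001, 0.001, -1.0]]
ft_force: [1.0, 0.5, -0.1]
finger_gap: 0.0
grasp_force: 0.0
```

>>> step_arm --plan '[[[-1, -0.25, 0.1, -0.15, 0], [-1, -0.5, 0.3, -0.3, 0], [-1, -0.65, 0.48, -0.6, 0], [-1, -0.65, 0.48, -0.7, 0], [-1, -0.65, 0.48, -0.7, 0]]]'

```text
clock: 18.9
position: [0.4882, 0.2522, 0.3476]
tcp_rot: [[0.998, -0.063, 0.004], [-0.063, -0.998, 0.002], [0.004, -0.002, -1.0]]
ft_force: [0.2, 0.1, 0.7]
finger_gap: 0.0
grasp_force: 0.0
```

```bash
sed -i "s/'w7/'w9/;s/c7/c9/;s#w7.npz#w9.npz#" p.py; python3 p.py; python3 m.py w10; python3 - <<'E'
from h import *
P=(np.load('pics/w10.npz'));im=P['im'].astype(int);C=cloud(P['d'],P)
g=(im[...,1]>im[...,0]+40)&(im[...,1]>im[...,2]+20)&(np.hypot(C[...,0]-.625,C[...,1]-.34)<.04);print('btn',np.median(C[g],0))
E
```

```text
18.95 cam [0.56660049 0.24712459 0.49048562]
rows 143 230 296 392
316 [(226, np.float64(0.4412), np.float64(0.075), np.float32(152.0)), (227, np.float64(0.4396), np.float64(0.074), np.float32(157.0)), (228, np.float64(0.438), np.float64(0.073), np.float32(156.0)), (229, np.float64(0.4368), np.float64(0.073), np.float32(149.0)), (230, np.float64(0.4357), np.float64(0.074), np.float32(143.0))] [[139, 151, 169], [135, 151, 175], [129, 146, 174]]
343 [(226, np.float64(0.441), np.float64(0.075), np.float32(155.0)), (227, np.float64(0.4394), np.float64(0.073), np.float32(156.0)), (228, np.float64(0.4386), np.float64(0.075), np.float32(151.0)), (229, np.float64(0.4369), np.float64(0.074), np.float32(145.0)), (230, np.float64(0.4354), np.float64(0.073), np.float32(129.0))] [[110, 117, 130], [94, 105, 123], [90, 102, 124]]
372 [(226, np.float64(0.4405), np.float64(0.073), np.float32(153.0)), (227, np.float64(0.4392), np.float64(0.073), np.float32(153.0)), (228, np.float64(0.4381), np.float64(0.074), np.float32(149.0)), (229, np.float64(0.4369), np.float64(0.074), np.float32(143.0)), (230, np.
[... 467 characters left out ...]
), (435, 99), (436, 107), (437, 107), (438, 107), (439, 108), (440, 110), (441, 108), (442, 107), (443, 108), (444, 108), (445, 108)]
18.95 [0.48846635 0.25207861 0.34938371] a,b 0.47263884900181674 0.28059092272548286 yaw -3.624108941201437 4.811174520005111
red [270.40769231 217.35384615] [0.4682021  0.31267609] a min/max 0.4346099263516754 0.4624729536239307 b 0.33987766110063067
red [424.25510204 217.25510204] [0.45584736 0.11423353] a min/max 0.43527621555341045 0.4617366844412781 b 0.14105965403147028
plate ((491.81915283203125, 220.5272216796875), (127.0191650390625, 81.19831085205078), 86.36648559570312) a,b 0.4778566141113281 0.2492951484436035
btn [0.62443189 0.34110499 0.0518152 ]
```

```bash
python3 -c "
from station import workorder;print(workorder.sign_off())"
```

```text
the job is handed in; nothing more can be done
None
```

The job is handed in: the plate's front is measured within about 1 mm of the prong tips, square to the edge and between the prongs, about 9 mm left of centre. The green button was pressed fully down (it stopped at 23 N) and is back up, with the arm clear at about 19 s of the 48 s allowed.

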